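# Slide the watch-movement stage to its red stop

### The job

Bring the watch movement to its viewing position: press the green pad in the middle of the sliding stage with the fingertips to free its brake, keep it pressed while you push the stage along its rail until it is right up against the red stop, then let go so that the pad springs up and the brake holds the stage there. Nothing is to be picked up: the orange movement holder rides along in its seat, and the other things on the bench stay where they are.

Things in the scene. Friction and masses are not known exactly. Their poses are not given: they have to be found in the camera images.
- rail: Fixed aluminium slide base on the bench, 440 mm long (its y axis), main rail 60 mm wide, top 24 mm above the bench, with a thin second rail 90 mm away on its +x side. Origin: centre of the main rail, at bench height. The stage slides along its y axis; its yaw and place vary.
- stage_mid (a point): Middle of the steel stage, on its plate's top, 34 mm above the bench, over the main rail. Axes as the rail. The stage is 90 mm long along the rail; its plate reaches 35 mm to -x and 115 mm to +x of here. Two dark ridges at its ends, 15 mm thick, 56 mm wide, tops 56 mm above the bench, leave a 60 mm gap for the green pad. 0.5 kg; slides with 1 N of friction, brake on 12 to 19 N.
- stage (a joint): How far the stage has slid from where it started, in m, positive towards the rail's +y.
- pad_top (a point): Centre of the top face of the green press pad in the middle of the stage; 52 mm along the rail, 44 mm across, 44 mm above the bench when up (12 mm below the ridges' tops). Moves down with the pad.
- pad (a joint): How far the green pad is pressed down, in m: 0 up (brake on), 0.005 fully down. A spring holds it up: it begins to move at 10 N, is at the bottom at 12 N. The brake is free from about 1 mm on; press 2 mm or more, and keep it so while pushing.
- red_stop: The red stop: fixed block across the rail at one end of the stage's run (either end), 16 mm along the rail, 70 mm across, from 24 to 50 mm above the bench, with a steel screw head on top. Origin: centre of its underside, on the rail's centre line. The stage touches it when their middles are 53 mm apart.
- black_stop: The black stop at the other end, of the same size; the wrong end.
- holder: Loose orange plastic movement holder, 44 mm across, 14 mm high, with a brass movement on top (17 mm in all), 50 g. Origin: centre of its underside. It rests on the stage in a shallow square seat, 80 mm to the +x side of the stage's middle, and rides along. Not to be lifted.
- screwdriver: Blue screwdriver, 150 mm, lying on the robot's side of the rail. Leave alone.
- spring_tool: Thin steel spring bar tool, 130 mm, lying beyond the rail. Leave alone.
- loupe: Black eye loupe, 38 mm across, 30 mm high, standing beyond the rail. Leave alone.
- tweezers: Steel tweezers, 120 mm, lying on the robot's side of the rail. Leave alone.
- parts_tray: Grey divided parts tray, 130 by 160 mm, 22 mm high, to the left. Leave alone.
- crystal_jar: Glass crystal container with a steel lid, 66 mm across, 65 mm high, standing on the drawer unit (85 mm high) to the right. Leave alone.

How it is judged:
On the way, in this order (a step that is already met when the one before it is completed fails the run):
1. the green pad is pressed down while the stage still stands where it started (value of joint pad above 0.0015 m and value of joint stage between -0.012 and 0.012 m), for 0.1 s.
2. with the pad still pressed, the stage is up against the red stop (value of joint pad above 0.001 m and horizontal distance between stage_mid and red_stop below 0.0555 m), for 0.1 s.
At the end, for the whole second after the job is handed in: The stage stands within 2.5 mm of touching the red stop (middles less than 55.5 mm apart), at rest, its green pad up (pressed less than 0.7 mm) so that the brake is on, and the movement holder lies flat in its seat on the stage (horizontal distance between stage_mid and red_stop below 0.0555 m and value of joint pad below 0.0007 m and velocity of joint stage between -0.005 and 0.005 m/s and z of holder in the frame of stage_mid between -0.003 and 0.004 m and angle between holder's own z axis and vertical below 0.15 rad).
It fails at once if the stage is dragged along (over 20 mm/s) with its brake on (value of joint pad below 0.0003 m and (velocity of joint stage above 0.02 m/s or velocity of joint stage below -0.02 m/s)).
It fails at once if the movement holder is lifted or tipped out of its seat (6 mm) (z of holder in the frame of stage_mid above 0.006 m).
It fails at once if a bystander is moved by more than 15 mm (distance of any of screwdriver, spring_tool, loupe, tweezers, parts_tray, crystal_jar from where it was at the start of the episode above 0.015 m).
It also fails if it takes over 38 s, if anything falls off the work surface, if the arm or the gripper's body presses on something with over 40 N, if the wrist force passes 120 N, or if a joint passes its speed limit or range.

### The arm

A 7-joint arm with a two-finger parallel gripper is mounted at the origin on the work surface. World frame = base frame: x ahead of the robot, y to its left, z up, the work surface at z = 0. Lengths are in m, angles in rad, forces in N, time in s.
With the tool pointing down it reaches from about 0.425 to 0.95 m from the base axis. Payload 4.7 kg.
Tool frame: the origin (TCP) lies between the finger pads; the fingertips stand 25 mm ahead of it and the grasp point (between the pads) lies 6 mm ahead of it; x points along the fingers, z is the direction in which the jaws open and shut, and the axes are right-handed (so a half turn about x gives the same grasp; the last joint's range is limited). The gripper opens to 85 mm and grips with 20 to 120 N. Pads are 22 mm wide; open, the fingers measure 114 mm over their backs; the gripper's body (76 mm by 85 mm) begins 54 mm behind the grasp point. The pads swing forward as they close: fully open they stand 13 mm farther back than shut.
Start: joints at [1.142, 0.469, -0.049, 1.532, 0.024, 1.141, -0.082], TCP at [0.263, -0.622, 0.256] pointing down, gripper open.
Joint ranges: [-2.59, 2.59], [-0.33, 1.99], [-1.39, 1.29], [0.1, 2.45], [-1.04, 4.18], [0.21, 1.99], [-2.66, 2.66]. Speed limits (rad/s): [2.57, 2.57, 3.14, 3.14, 3.14, 3.14, 3.14].

### API

Orientations are given as a 3x3 rotation matrix whose columns are the frame's x, y, z axes.
In Python, from rig import * gives the robot as it stands. Calls block until the motion is done:
- movep(position, orientation): joint-space move of the TCP to a pose.
- move_l(position, attitude=None, feed=0.15, until_force=None): straight line of the TCP; attitude=None keeps the orientation; feed is the mean speed in m/s. With until_force (N) it stops when the force on the tool has changed by that much, and returns True; else False.
- move_joints(angles): joint-space move.
- command_gripper(opening, newtons=None): finger opening in m; newtons is the grip in N (None keeps the last); returns when the fingers have stopped.
- sleep(seconds).
- inverse_kinematics(position, orientation): joint angles nearest the present ones, or None.
- sense(): the state.
- camera(name): name is "scene" or "top" or "wrist"; returns (picture, depth): 420x560x3 uint8, red, green, blue; 420x560 float32, m along the optical axis (not along the pixel's ray), 0 where there is no reading.
- camera_params(name): a dict with "K" (3x3 intrinsics, pixels), "position" and "rotation" of the camera in the world; the wrist camera has in their place "tool_from_camera" (4x4, takes a point from camera to tool coordinates, whose origin is the TCP and whose axes are the tool frame's). Camera axes: x right, y down, z forward; pixel columns grow to the right and rows downward; lengths in m; the calibration is good to about 2 mm. A picture is of the moment at which its call begins: read the wrist's pose just before it. camera_params takes no time and is no camera call.
A pose or a line that the arm cannot do raises Unreachable and nothing moves.
- finish_job(): hands the job in, once; it reports no verdict.
The state is a dict: "time_s": time; "joint_pos": joint angles; "qd": joint speeds; "joint_efforts": joint torques, N m; "position": TCP position; "tcp_rot": TCP orientation; "wrist_force": force on the tool from outside, world axes, zero at the start; "ft_torque": the same for the moment, N m; "finger_gap": finger opening in m.
Only numpy, scipy, OpenCV 4.12 (cv2) and the standard library are available. Lean on these libraries where they do the work, as an engineer would, in place of code of your own. Each camera call takes 0.05 s, during which the arm holds its last target. There are 200 camera calls.

## Working session

There is one attempt and no reset: what is moved stays moved. The work goes in short steps, each a Python script; the robot and the scene stay as the last script left them, time stands still between calls to the robot, and variables do not carry over. Pictures are saved under pics/ and viewed, about 8 in all and at most 12, crops included, and the job is handed in when it is done.

```bash
ls; mkdir -p pics; cat > h.py <<'E'
from rig import *
import numpy as np, cv2
def save(n,im): cv2.imwrite('pics/'+n,im[:,:,::-1])
def world(name,d,u,v):
    p=camera_params(name);K=p['K'];z=np.median(d[int(v)-1:int(v)+2,int(u)-1:int(u)+2])
    return np.array(p['position'])+np.array(p['rotation'])@(z*np.linalg.inv(K)@[u,v,1])
E
python3 - <<'E'
from h import *
s=sense();print(s['time_s'],s['position'],s['wrist_force'],s['finger_gap'])
for n in('scene','top'):
    im,d=camera(n);np.savez('pics/'+n+'0.npz',im=im,d=d);save(n+'0.png',im);p=camera_params(n);print(p)
E
```

```text
pics
0.0 [ 0.26252597 -0.62128913  0.25527148] [-0.62165896 -0.6414513  -0.4569081 ] 0.08498544265741419
{'K': array([[447.81352815,   0.        , 283.42726361],
       [  0.        , 447.81352815, 212.33023939],
       [  0.        ,   0.        ,   1.        ]]), 'position': array([1.11022247, 0.70693108, 0.88219172]), 'rotation': array([[-0.80082839,  0.39384847, -0.45117322],
       [ 0.59882795,  0.53776661, -0.59347465],
       [ 0.00888681, -0.74544648, -0.66650624]])}
{'K': array([[498.72465719,   0.        , 280.28793776],
       [  0.        , 498.72465719, 208.25430803],
       [  0.        ,   0.        ,   1.        ]]), 'position': array([0.33357317, 0.03213331, 1.39126751]), 'rotation': array([[-0.02187201, -0.98344892,  0.17986062],
       [-0.99962883,  0.01858949, -0.01991586],
       [ 0.01624271, -0.18022946, -0.98349048]])}
```

View pics/top0.png

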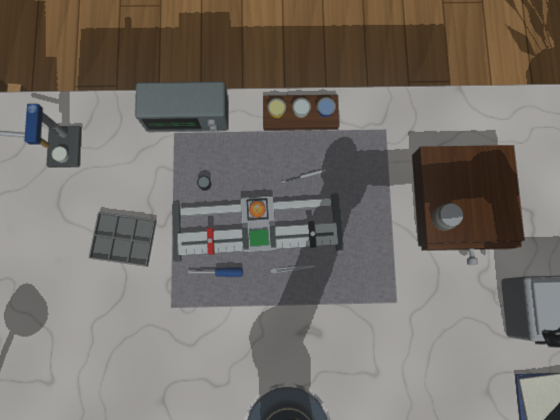

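View pics/scene0.png

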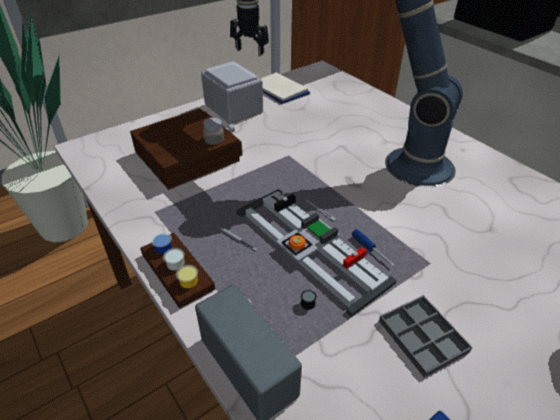

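The top picture shows the red stop at (210,241), the green pad at (260,237), the black stop at (313,234) and the holder at (257,209). Red is the +y end. Next I'll measure these by colour and depth in both views.

```bash
python3 - <<'E'
from h import *
for n in('top','scene'):
    f=np.load(f'pics/{n}0.npz');im,d=f['im'],f['d'];p=camera_params(n)
    v,u=np.mgrid[:420,:560]
    P=np.einsum('ij,hwj->hwi',p['rotation']@np.linalg.inv(p['K']),np.stack([u,v,1+0*u],-1)*d[...,None])+p['position']
    h=cv2.cvtColor(im,cv2.COLOR_RGB2HSV).astype(int)
    box=(P[...,0]>.35)&(P[...,0]<.8)&(abs(P[...,1])<.35)&(P[...,2]>.015)&(P[...,2]<.09)&(h[...,1]>120)&(h[...,2]>50)
    H=h[...,0]
    for c,m in dict(red=(H<5)|(H>174),orange=(H>7)&(H<20),green=(H>45)&(H<80)).items():
        m=m&box; q=P[m]; top=q[q[:,2]>np.percentile(q[:,2],70)-.006]
        print(n,c,m.sum(),'med',np.median(top,0).round(4),'lo',np.percentile(top,3,0).round(4),'hi',np.percentile(top,97,0).round(4))
        if c!='orange':print(cv2.minAreaRect((top[:,:2]*1000).astype(np.float32)))
im=np.load('pics/top0.npz')['im'][185:270,160:350];save('crop.png',cv2.resize(im,None,fx=4,fy=4,interpolation=cv2.INTER_CUBIC))
E
```

```text
top red 121 med [0.4911 0.1964 0.05  ] lo [0.4606 0.1902 0.0458] hi [0.5269 0.2046 0.0549]
((494.29449462890625, 196.6031036376953), (68.669189453125, 14.315062522888184), 3.0860610008239746)
top orange 133 med [0.5753 0.0687 0.0474] lo [0.5595 0.0522 0.0437] hi [0.5977 0.0878 0.0535]
top green 259 med [0.5014 0.0644 0.0442] lo [0.4826 0.0429 0.04  ] hi [0.5204 0.0887 0.0484]
((500.87335205078125, 65.71649932861328), (40.15456008911133, 47.17328643798828), 1.9439401626586914)
scene red 214 med [0.5023 0.2021 0.0473] lo [0.4642 0.1922 0.0425] hi [0.5298 0.2083 0.0502]
((495.98944091796875, 199.53067016601562), (71.36715698242188, 16.82891845703125), 2.966073751449585)
scene orange 174 med [0.5853 0.0763 0.0454] lo [0.5632 0.0539 0.0408] hi [0.6014 0.0913 0.0501]
scene green 203 med [0.5041 0.0642 0.0416] lo [0.4832 0.0413 0.0381] hi [0.5238 0.0887 0.0446]
((503.3441467285156, 66.80772399902344), (43.55268859863281, 59.72205352783203), 2.0003879070281982)
```

View pics/crop.png

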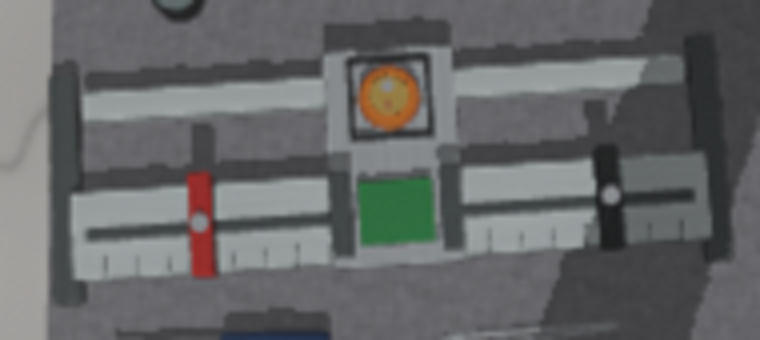

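The crop shows the dark ridges on both sides of the pad, the pad centre at (396,211) and the red screw head at (199,222). The measurements fit the given sizes: the pad is at (0.502, 0.066, 0.044), the red stop at (0.495, 0.198), the yaw is about 3° and the travel is about 79 mm.

```bash
cat >> h.py <<'E'
a=np.radians(3.0); rx=np.array([np.cos(a),np.sin(a),0]); ry=np.array([-np.sin(a),np.cos(a),0])
R=np.column_stack([[0,0,-1],ry,rx])
C=np.array([.502,.066,0])
def st(t=''):
    s=sense();print(t,round(s['time_s'],2),s['position'].round(4),s['wrist_force'].round(1),round(s['finger_gap'],4));return s
E
python3 - <<'E'
from h import *
s=sense();print(s['tcp_rot'].round(2))
command_gripper(0)
best=None
for sg in(1,-1):
    Q=R.copy();Q[:,1:]*=sg
    q=inverse_kinematics(C+[0,0,.16],Q);print(sg,q)
    if q is not None and (best is None or abs(q[6])<best[0]):best=(abs(q[6]),Q)
Q=best[1];movep(C+[0,0,.16],Q);st('above')
move_l(C+[0,0,.085],feed=.1);sleep(.3);st('near')
im,d=camera('wrist');save('w1.png',im)
im,d=camera('scene');save('s1.png',im[150:330,200:420].repeat(3,0).repeat(3,1))
E
```

```text
[[-0.    0.92  0.39]
 [ 0.    0.39 -0.92]
 [-1.   -0.   -0.  ]]
1 [ 0.38436159  0.40780939 -0.74242804  1.99684856  0.35870788  0.86913279
 -0.50073501]
-1 [ 0.66483139  0.5935399  -1.17300234  1.98449801  0.6545307   1.01027022
  2.36978079]
above 3.47 [0.5024 0.0649 0.16  ] [ 0.1 -0.3  0.4] 0.0002
near 4.67 [0.5023 0.066  0.0854] [ 0.2  1.2 -0.4] -0.0001
```

View pics/s1.png

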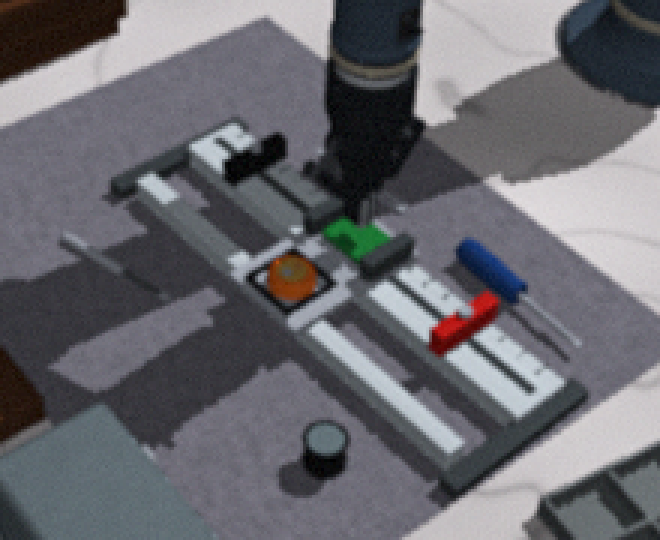

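View pics/w1.png

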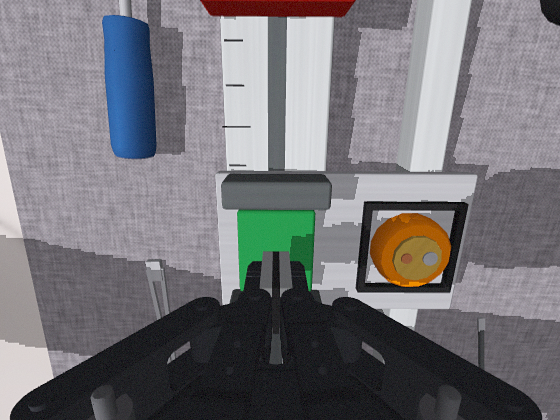

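The fingertips (278,255) are centred across the green pad and sit between the ridges, and the rail is parallel to the tool. Now I'll press in small steps.

```bash
python3 - <<'E'
from h import *
p=C.copy();p[2]=.085
p[2]=.060
print(move_l(p,feed=.02,until_force=6));s=st('contact')
z=s['position'][2]
for i in range(8):
    z-=.001;move_l([p[0],p[1],z],feed=.02);sleep(.1);s=st(z)
    if s['wrist_force'][2]>18:break
E
```

```text
True
contact 5.6 [0.502  0.066  0.0685] [-1.5 -2.  10.3] 0.0001
0.06746447533418486 5.95 [0.5021 0.0661 0.0682] [-2.6 -0.5 10.2] -0.0002
0.06646447533418486 6.3 [0.5021 0.0661 0.0673] [-2.5 -0.6 10.2] 0.0003
0.06546447533418485 6.65 [0.5021 0.0661 0.0663] [-3.  -0.  10.8] -0.0
0.06446447533418485 7.0 [0.5021 0.0661 0.0654] [-2.9 -1.3 10.6] 0.0003
0.06346447533418485 7.35 [0.5021 0.0661 0.0644] [-3.1 -0.7 11.7] -0.0
0.06246447533418485 7.7 [0.5022 0.0663 0.064 ] [-4.4 -1.3 17.5] 0.0
0.06146447533418485 8.05 [0.5023 0.0668 0.0639] [-8.2 -1.3 25.1] 0.0001
```

The pad is fully down (4.6 mm of travel after contact, and the force rises sharply). Next I'll push along the rail.

```bash
python3 - <<'E'
from h import *
p0=C+[0,0,.0622]
move_l(p0+.068*ry,feed=.035);st('68')
for k in range(70,100,2):
    move_l(p0+k*1e-3*ry,feed=.02);sleep(.05);s=st(k)
    if -s['wrist_force']@ry>9:break
im,d=camera('wrist');save('w2.png',im)
E
```

```text
68 10.14 [0.4989 0.1349 0.064 ] [-4.7 -1.4 16.4] -0.0001
70 10.44 [0.4988 0.1371 0.0639] [-4.3 -0.4 16.5] -0.0001
72 10.74 [0.4987 0.1391 0.064 ] [-4.6 -0.1 15. ] 0.0001
74 11.04 [0.4986 0.1411 0.064 ] [-3.4 -0.2 16.2] 0.0004
76 11.34 [0.4985 0.1431 0.064 ] [-3.7 -0.8 15.8] 0.0001
78 11.64 [0.4984 0.1451 0.064 ] [-4.4 -0.3 17.1] -0.0003
80 11.94 [0.4984 0.1456 0.064 ] [-3.7 -3.7 18. ] 0.0001
82 12.24 [0.4984 0.1459 0.0639] [-4.1 -6.3 20. ] 0.0
84 12.54 [0.4984 0.1462 0.0639] [-3.1 -9.2 22. ] -0.0002
```

View pics/w2.png

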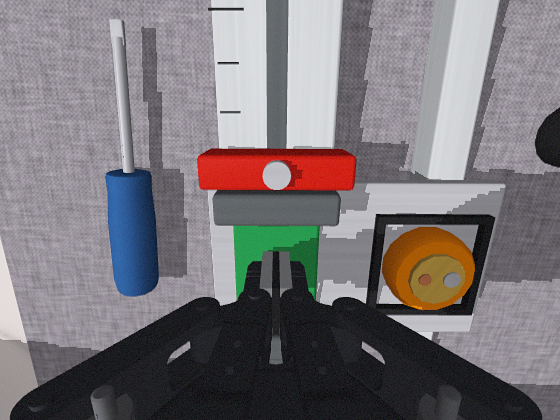

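The ridge at (277,208) lies against the red stop at (277,170). Motion stopped at about 79.5 mm, as predicted, with the lateral force building up and the pad down. Now I'll release straight up.

```bash
python3 - <<'E'
from h import *
p=C+.082*ry
move_l(p+[0,0,.075],feed=.03);st()
move_l(p+[0,0,.16],feed=.1);sleep(.5);st()
for n in('wrist','top'):
    im,d=camera(n);save(n+'3.png',im)
    if n=='top':
        h=cv2.cvtColor(im,cv2.COLOR_RGB2HSV)
        p_=camera_params(n);v,u=np.mgrid[:420,:560]
        P=np.einsum('ij,hwj->hwi',p_['rotation']@np.linalg.inv(p_['K']),np.stack([u,v,1+0*u],-1)*d[...,None])+p_['position']
        m=(h[...,0]>7)&(h[...,0]<20)&(h[...,1]>120)&(h[...,2]>50)&(abs(P[...,1]-.145)<.05)&(abs(P[...,0]-.58)<.05)
        print('holder',m.sum(),np.median(P[m],0))
E
```

```text
13.18 [0.4974 0.1482 0.0747] [-0.1 -0.2  0.4] 0.0001
 14.68 [0.4977 0.1479 0.1599] [-0.6 -0.3 -0.5] -0.0001
holder 0 [nan nan nan]
  return _methods._mean(a, axis=axis, dtype=dtype,
  ret = um.true_divide(
```

View pics/wrist3.png

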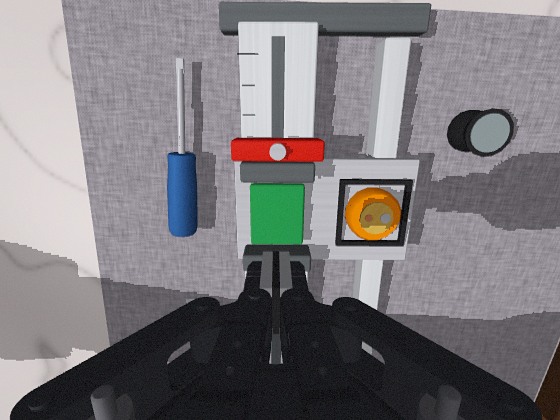

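The stage ridge (277,172) still touches the red stop (277,150), and the holder (373,213) sits in its seat. The top-view holder reading failed because the arm blocks it. I'll make one numeric check with wrist depth, then hand in if it passes.

```bash
python3 - <<'E'
from h import *
s=sense();im,d=camera('wrist');p=camera_params('wrist');T=np.eye(4);T[:3,:3]=s['tcp_rot'];T[:3,3]=s['position'];T=T@p['tool_from_camera']
def w(u,v):
    z=np.median(d[v-2:v+3,u-2:u+3]);return (T@np.append(z*np.linalg.inv(p['K'])@[u,v,1],1))[:3]
for n,q in dict(red=(255,146),redR=(305,146),pad=(277,213),padtop=(277,190),ridge=(277,170),plate=(320,190),brass=(373,213),orangeL=(352,213),orangeR=(395,222)).items():print(n,w(*q).round(4))
m=d>0;
r=w(255,146)@ry;print('pad-red approx',r-w(277,213)@ry)
ok=w(277,213)[2]-w(320,190)[2]>.008
print(ok)
if ok and .045<r-w(277,213)@ry<.061: finish_job();print('handed in')
E
```

```text
red [0.4801 0.2013 0.0498]
redR [0.517  0.2033 0.0498]
pad [0.4993 0.1479 0.0436]
padtop [0.4983 0.1672 0.0438]
ridge [0.4972 0.1854 0.0557]
plate [0.534  0.1665 0.0336]
brass [0.5748 0.1542 0.0506]
orangeL [0.5593 0.1522 0.0471]
orangeR [0.5948 0.1466 0.0475]
pad-red approx 0.05437265154653505
True
the job is handed in; nothing more can be done
handed in
```

The stage is up against the red stop with its pad up, and I've handed the job in. The hand-in gives no verdict, so this rests on my own checks.

**What I did:** With closed fingertips I pressed the green pad fully down (about 5 mm). I pushed the stage along the rail until it stopped at about 79.5 mm of travel, where about 79 mm was expected. I held about 9 N against the stop, then lifted straight up. It took about 15 of the 38 s.

**Last checks (wrist camera):**
- **Pad:** its top reads 43.6 mm above the bench and 10 mm above the plate, so it has sprung up and the brake is on.
- **Stop:** the ridge lies against the red stop with no visible gap. The pad-to-stop distance read about 54 mm from hand-picked pixels, against a 55.5 mm limit. That reading is only good to a few mm, so the contact force and travel are the stronger evidence.
- **Holder:** it lies flat in its seat. Its two edges read 47.1 and 47.5 mm high, where 48 mm is expected, and the brass movement reads 50.6 mm, where 51 mm is expected.
- **Other items:** nothing I did came near them. The screwdriver and loupe were where expected in the last wrist picture. I didn't re-measure any of the six.

**Failed check:** the final top-view holder measurement gave nothing because the arm blocked the view. I used the wrist camera instead.

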